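Lay the standing packet flat in the tray

TASK

In the low wooden tray a flat cardboard packet stands on its long narrow edge. Push it over with the fingertips, away from the robot, so that it lies on its broad side in the tray, then push it on until its leading long edge is flush against the tray's far rim. Only push: do not pick the packet up, and leave the jar in the tray and everything else where it stands.

Things in the scene. Friction and masses are not known exactly. Their poses are not given: they have to be found in the camera images.
- tray: low pale wood tray, fixed, 236 x 296 mm outside, 220 x 280 mm inside. Origin at the centre of its underside. Floor 6 mm, rim 18 mm above the worktop; rim 8 mm thick. x points away from the robot (up to 0.4 rad askew) to the far rim, whose inner face lies at x = +110 mm; y points left, inner faces of the side rims at +-140 mm.
- packet: oblong cardboard packet, 30 thick (x), 157 long (y), 92 mm high (z), 35 to 80 g, loose; starts on edge in the near half of the tray. Origin: centre of the narrow face it starts on; z up, x to the far rim within 0.1 rad. Pushed near its top it tips about its lower far edge, falling by itself past 18 degrees. Lying as wanted: z to the far rim, x down, origin mid near long side, 15 mm above the floor.
- packet_top_left (a point): point of the packet at the left end (y = +78 mm) of its upper narrow face, in the middle of the 30 mm thickness; once it lies flat this face is the leading one that goes against the far rim
- packet_top_right (a point): the same at the right end (y = -78 mm)
- packet_center (a point): centre of the packet, 46 mm from its long narrow faces
- spice_jar: small spice jar with red cap, 45 mm across, 106 mm tall, loose, standing in the tray near the left end, more than 15 mm past the packet's left end. Origin at the centre of its underside, z up.
- tub: small food pot, 72 mm across, 71 mm tall, loose, standing on the kitchen scale beside the tray (to its left or right), scale top 32 mm above the worktop. Origin at the centre of its underside, z up.
- carton: tall narrow carton 36 x 44 x 132 mm, loose, on the right of the worktop. Origin at the centre of its underside, z up.
- small_box: small upright box 34 x 62 x 85 mm, loose, on the right of the worktop. Origin at the centre of its underside, z up.
- mug: mug 92 mm across, 93 mm tall with handle, loose, on the right of the worktop. Origin at the centre of its underside, z up.
Mind the look-alikes: they are no part of the job. What is shaped like the packet but pink is not meant.

How it is judged:
On the way, in this order (a step that is already met when the one before it is completed fails the run):
1. the packet has been tipped over away from the robot and lies on its broad side (angle between packet's own x axis and vertical above 3.04 rad and height (world z) of packet_center below 0.026 m), for 0.2 s.
2. its leading long edge is flush against the far rim (angle between packet's own x axis and vertical above 3.04 rad and x of each of packet_top_left, packet_top_right in the frame of tray above 0.106 m), for 0.2 s.
At the end, for the whole second after the job is handed in: the packet lies at rest on its broad side on the tray's floor (within 0.1 rad), inside the rims, with its former top face towards the far rim and both ends of that face within 4 mm of the rim's inner face (all of step 2 and height (world z) of packet_center below 0.026 m and x of each of packet_top_left, packet_top_right in the frame of tray below 0.113 m and y of packet_top_left in the frame of tray between -0.142 and 0.142 m and y of packet_top_right in the frame of tray between -0.142 and 0.142 m and linear speed of packet below 0.01 m/s and angular speed of packet below 0.1 rad/s); the robot touches nothing.
It fails at once if the packet is lifted clear of the tray (centre more than 75 mm above the worktop; tipping raises it to 56 mm) (height (world z) of packet_center above 0.075 m).
It fails at once if the spice jar is shifted by more than 20 mm or tipped (distance of spice_jar from where it was at the start of the episode above 0.02 m or angle between spice_jar's own z axis and vertical above 0.35 rad).
It fails at once if the tub on the scale is shifted by more than 20 mm or tipped (distance of tub from where it was at the start of the episode above 0.02 m or angle between tub's own z axis and vertical above 0.35 rad).
It fails at once if the carton, small box or mug is shifted by more than 20 mm or tipped (distance of any of carton, small_box, mug from where it was at the start of the episode above 0.02 m or angle between any of carton, small_box, mug's own z axis and vertical above 0.35 rad).
It also fails if it takes over 46 s, if anything falls off the work surface, if the arm or the gripper's body presses on something with over 40 N, if the wrist force passes 120 N, or if a joint passes its speed limit or range.

ROBOT

A 6-joint arm with a two-finger parallel gripper is mounted at the origin on a cart in front of the work surface, level with it; the furniture and walls round the work are solid. World frame = base frame: x ahead of the robot, y to its left, z up, the work surface at z = 0. Lengths are in m, angles in rad, forces in N, time in s.
With the tool pointing down it reaches from about 0.375 to 0.975 m from the base axis. Payload 3.8 kg.
Tool frame: the origin (TCP) lies at the very end of the fingers, on their centre line; the grasp point (between the pads) lies 19 mm behind it; z points along the fingers, y is the line along which they close (so a half turn about z gives the same grasp; the last joint's range is limited). The gripper opens to 88 mm and grips with 3 to 60 N. Pads are 18 mm wide; open, the fingers measure 123 mm over their backs; the gripper's body (75 mm by 187 mm) begins 45 mm behind the grasp point.
Start: joints at [-1.353, 0.264, 1.604, -0, 1.274, -0.037], TCP at [0.17, -0.653, 0.239] pointing down, gripper open.
Joint ranges: [-2.63, 2.63], [-0.94, 2.18], [0.31, 2.57], [-1.31, 4.45], [0, 2.66], [-2.55, 2.55]. Speed limits (rad/s): [2.57, 2.57, 3.14, 3.14, 3.14, 3.14].

INTERFACE

Orientations are given as a unit quaternion [w, x, y, z].
In Python, from rig import * gives the robot as it stands.
- The arm moves only by the shell command python3 -m creep 'ROWS' [FORCE]. ROWS is text: rows parted by semicolons, each of 7 numbers parted by spaces: the opening, from -1 (shut) to 1 (fully open), so that 0 is half open, then the shift along the world's x, y, z as a fraction of full scale, then the turn, a rotation vector about the world's x, y, z as a fraction of full scale. A call has 1 to 12 rows; each row shifts and turns the commanded pose from where the row before left it; what a row does not reach is not made up. Full scale, the value 1, is 20 cm for a shift and 2 pi rad for a turn. A row lasts 1/10 s, in which the tool goes at most 50 mm and 8.59 degrees, less where a joint would pass 70% of its speed; a pose out of reach is approached as far as the arm can. A call with a number of a shift or a turn outside -1 to 1 is refused whole. A call with a gripper value outside its range is refused whole. The fingers move at their own pace and stop on an object; FORCE is the grip in N (left out, the last holds). Time passes only in rows, so rows that do not move let the fingers close. It gives the time, the measured TCP pose, the force, the opening and the grip force at its end, in the units of the state.
- get_state(): the state, without advancing time (a new reading comes with each control period).
- grab_frame(name): name is "side" or "top" or "wrist"; returns a dict with "pixels" (420x560x3 uint8, red, green, blue), "K" (3x3 intrinsics, pixels), "world_from_camera" (4x4, takes a point from camera to world coordinates). Camera axes: x right, y up, looking along -z (the intrinsics and any distortion apply to the point x, -y, -z); pixel columns grow to the right and rows downward; lengths in m; the calibration is good to about 2 mm. A picture is of the moment at which its call begins. There is no depth.
- hand_in(): hands the job in; it is judged then, once.
The state is a dict: "time_s": time; "joint_pos": joint angles; "joint_vel": joint speeds; "tau": joint torques, N m; "eef_pos": TCP position; "ee_rot": TCP orientation; "ft_force": force on the tool from outside, world axes, zero at the start; "moment": the same for the moment, N m; "finger_gap": finger opening in m; "finger_force": force on a finger pad.
Only numpy, scipy, OpenCV 4.12 (cv2) and the standard library are available. Lean on these libraries where they do the work, as an engineer would, in place of code of your own. Each camera call takes 0.05 s, during which the arm holds its last target. There are 200 camera calls.

## Working session

There is one attempt and no reset: what is moved stays moved. The work goes in short steps, Python scripts to look and compute and a shell command to move; the robot and the scene stay as the last step left them, time stands still between calls to the robot, and variables do not carry over. Pictures are saved under pics/ and viewed, at most 10 in all, crops included, and the job is handed in when it is done.

```bash
mkdir -p pics
cat > h.py <<'E'
from rig import *
import numpy as np, cv2
def grab(n,f):
    d=grab_frame(n); cv2.imwrite('pics/'+f,d["pixels"][:,:,::-1]); np.savez('pics/'+f+'.npz',K=d["K"],T=d["world_from_camera"]); 
    print(n,[k for k in d]); return d
def ray(f,u,v,z):
    d=np.load('pics/'+f+'.npz');K=d['K'];T=d['T']
    p=np.linalg.inv(K)@[u,v,1]; r=T[:3,:3]@[p[0],-p[1],-p[2]]; o=T[:3,3]
    return o+r*(z-o[2])/r[2]
E
python3 - <<'E'
from h import *
grab("top","t1.png");grab("side","s1.png")
s=get_state();print(s)
E
```

```text
top ['pixels', 'K', 'world_from_camera']
side ['pixels', 'K', 'world_from_camera']
{'time_s': 0.1, 'joint_pos': array([-1.35289338e+00,  2.64668437e-01,  1.60525732e+00, -1.56699749e-05,
        1.27373559e+00, -3.68929572e-02]), 'joint_vel': array([ 0.000925  , -0.00036936, -0.00319403,  0.00238348,  0.0007132 ,
        0.00012508]), 'tau': array([ 1.03035985e-03, -5.03620219e+01, -3.58069503e+01,  7.31197209e-02,
        2.33024941e-02, -6.57665009e-05]), 'eef_pos': array([ 0.16998611, -0.65255721,  0.23750812]), 'ee_rot': array([-1.02943641e-03,  9.91895028e-01,  1.27055832e-01, -1.00944588e-04]), 'ft_force': array([-0.72042627,  0.0830632 ,  0.44881477]), 'moment': array([-0.0253851 ,  0.04645511,  0.028211  ]), 'finger_force': 0.0, 'finger_gap': 0.08817040860144443}
```

View pics/t1.png

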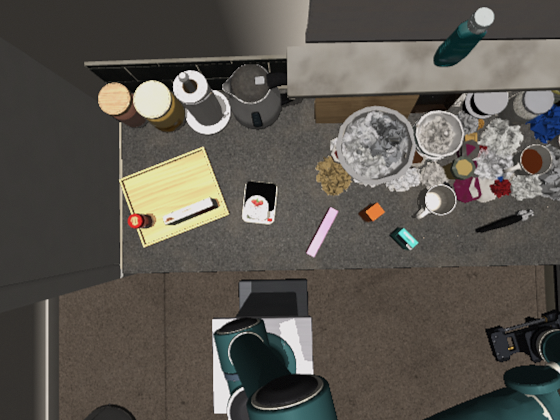

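View pics/s1.png

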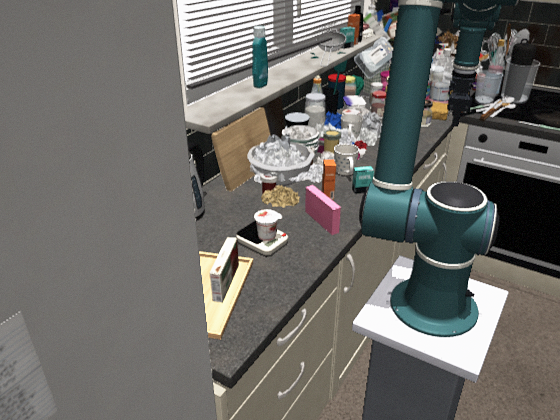

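The top view shows the tray with corners near (121,181), (204,149), (229,213), (146,246). The packet is at about (190,211), the jar cap at (136,221), the scale and tub at (260,203), and the pink decoy at (322,231). I'll enlarge the tray area.

Run:
```python
from h import *
im=cv2.imread('pics/t1.png')[140:255,110:285]
cv2.imwrite('pics/t1c.png',cv2.resize(im,None,fx=4.5,fy=4.5,interpolation=cv2.INTER_CUBIC))
```

```text
(no output)
```

View pics/t1c.png

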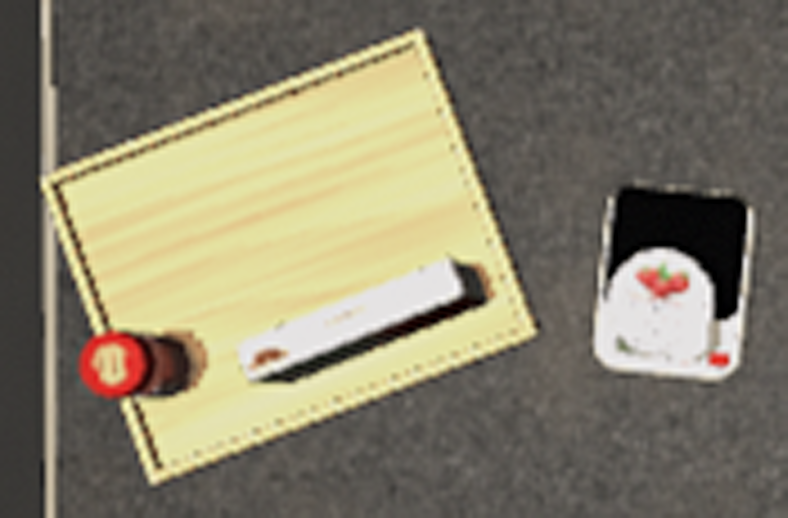

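The crop shows tray outer corners at (42,182), (422,30), (537,332), (155,485). The packet's white top face has corners (240,345), (447,260), (465,297), (253,380), and the jar cap is at (113,365).

Run:
```python
from h import *
np.set_printoptions(precision=4,suppress=True)
def P(u,v,z): return ray('t1.png',110+(u+.5)/4.5-.5,140+(v+.5)/4.5-.5,z)
# fit rigid tray
uv=[(42,182),(422,30),(537,332),(155,485)]
W=np.array([P(*c,.018)[:2] for c in uv]); print(W)
M=np.array([(.118,.148),(.118,-.148),(-.118,-.148),(-.118,.148)])
c=W.mean(0);H=M.T@(W-c);a=np.arctan2(H[0,1]-H[1,0],H[0,0]+H[1,1]);R=np.array([[np.cos(a),-np.sin(a)],[np.sin(a),np.cos(a)]])
print('tray',c,a,'res',(W-(M@R.T+c)))
np.savez('tray.npz',c=c,R=R)
Q=np.array([P(*q,.098)[:2] for q in [(240,345),(447,260),(465,297),(253,380)]])
print('packet w',Q,Q.mean(0)); print('tray fr',(Q-c)@R,((Q-c)@R).mean(0))
d=(Q[0]+Q[3]-Q[1]-Q[2])/2;print('long axis',d,np.linalg.norm(d),'yaw',np.arctan2(-d[0],d[1]))
for n,p in dict(jar=P(113,365,.106),tub=P(655,315,.1),wall=P(45,200,0)).items(): print(n,p,(p[:2]-c)@R)
s=get_state()
```

```text
[[0.6017 0.452 ]
 [0.7036 0.1758]
 [0.4852 0.0971]
 [0.3829 0.3721]]
tray [0.5433 0.2742] 0.3521160320570273 res [[-0.0014 -0.0019]
 [-0.0016 -0.0002]
 [ 0.0016  0.0025]
 [ 0.0014 -0.0004]]
packet w [[0.478  0.2843]
 [0.5314 0.1442]
 [0.5064 0.1326]
 [0.4544 0.2758]] [0.4926 0.2092]
tray fr [[-0.0579  0.0319]
 [-0.0561 -0.1179]
 [-0.0836 -0.1202]
 [-0.0829  0.0321]] [-0.0701 -0.0435]
long axis [-0.0527  0.1416] 0.15110544061107745 yaw 0.3559998588658724
jar [0.4665 0.3671 0.106 ] [-0.0401  0.1136]
tub [0.4911 0.0057 0.1   ] [-0.1416 -0.234 ]
wall [0.5909 0.4576 0.    ] [0.1079 0.1557]
```

```bash
python3 -m creep '1 .13 .125 0 0 0 .0013;1 .13 .125 0 0 0 .0013;1 .13 .125 0 0 0 .0013;1 .13 .125 0 0 0 .0013;1 .13 .125 0 0 0 .0013;1 .13 .125 0 0 0 .0013;1 .13 .125 0 0 0 .0013;1 .13 .125 0 0 0 .0013;1 .13 .125 0 0 0 .0013;1 .13 .125 0 0 0 .0013;1 .13 .125 0 0 0 .0013;1 .13 .125 0 0 0 .0013'
python3 -m creep '1 -.015 .226 0 0 0 0;1 -.015 .226 0 0 0 0;1 -.015 .226 0 0 0 0;1 -.015 .226 0 0 0 0;1 -.015 .226 0 0 0 0;1 -.015 .226 0 0 0 0;1 -.015 .226 0 0 0 0;1 -.015 .226 0 0 0 0;1 -.015 .226 0 0 0 0;1 -.015 .226 0 0 0 0;1 -.015 .226 0 0 0 0;1 0 0 0 0 0 0'
cat >> h.py <<'E'
from scipy.spatial.transform import Rotation as Ro
np.set_printoptions(precision=4,suppress=True)
def st():
    s=get_state(); t=np.load('tray.npz'); p=s['eef_pos']; q=s['ee_rot']; m=Ro.from_quat(np.r_[q[1:],q[0]]).as_matrix()
    y=m[:,1]*np.sign(m[1,1])
    print('t',s['time_s'],'world',p,'tray',(p[:2]-t['c'])@t['R'],'yaw',np.arctan2(-y[0],y[1]),'z',m[:,2],'F',s['ft_force'])
E
python3 -c 'from h import *; st()'
```

```text
time_s: 1.3
eef_pos: [0.4827, -0.3518, 0.2382]
ee_rot: [-0.0, 0.984, 0.176, -0.0]
ft_force: [-0.2, 0.1, 0.8]
finger_gap: 0.0878
finger_force: 0.0
time_s: 2.5
eef_pos: [0.4481, 0.1485, 0.2384]
ee_rot: [-0.001, 0.984, 0.179, -0.0]
ft_force: [-0.1, 0.6, 0.6]
finger_gap: 0.0882
finger_force: 0.0
t 2.5 world [0.4481 0.1485 0.2384] tray [-0.1328 -0.0852] yaw 0.35900136782793735 z [-0.0007  0.0019 -1.    ] F [-0.0988  0.5731  0.6097]
```

```bash
python3 -m creep '1 -.004 .07 0 0 0 -.001;1 -.004 .07 0 0 0 0;1 -.004 .078 0 0 0 0;1 0 0 -.15 0 0 0;1 0 0 -.15 0 0 0;1 0 0 -.15 0 0 0;1 0 0 -.15 0 0 0;1 0 0 -.16 0 0 0;1 0 0 0 0 0 0'
python3 -c 'from h import *; st(); grab("wrist","w1.png")'
```

```text
time_s: 3.4
eef_pos: [0.4427, 0.1855, 0.0821]
ee_rot: [0.001, 0.985, 0.172, -0.005]
ft_force: [-2.0, -0.1, -1.0]
finger_gap: 0.0883
finger_force: 0.0
t 3.4 world [0.4427 0.1855 0.0821] tray [-0.125  -0.0486] yaw 0.34566734073720196 z [-0.0094 -0.0035 -0.9999] F [-1.9899 -0.1279 -0.9815]
wrist ['pixels', 'K', 'world_from_camera']
```

View pics/w1.png

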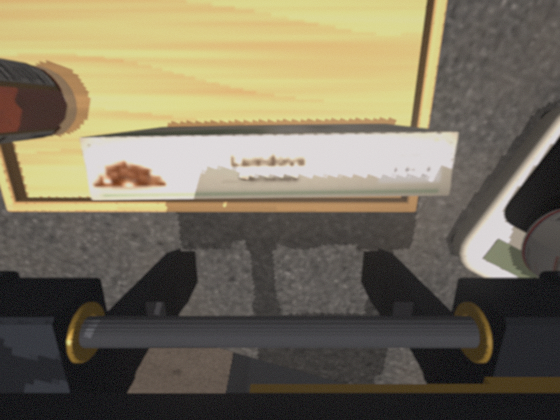

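The wrist view shows the packet's top face from u=82 to 458 at v≈165. The fingers (inner edges at 195 and 362) are centred behind it, and the jar is clear on the left. Next I push.

```bash
python3 -m creep '1 .056 .021 0 0 0 0;1 .056 .021 0 0 0 0;1 .028 .0104 0 0 0 0;1 .028 .0104 0 0 0 0;1 .028 .0104 0 0 0 0;1 .028 .0104 0 0 0 0;1 .028 .0104 0 0 0 0;1 .028 .0104 0 0 0 0;1 .028 .0104 0 0 0 0'
python3 -c 'from h import *; st(); grab("wrist","w2.png")'
```

```text
time_s: 4.35
eef_pos: [0.5087, 0.2107, 0.0866]
ee_rot: [0.0, 0.985, 0.172, -0.0]
ft_force: [0.5, -0.7, -0.7]
finger_gap: 0.0881
finger_force: 0.0
t 4.35 world [0.5087 0.2107 0.0866] tray [-0.0545 -0.0477] yaw 0.3465917474397171 z [-0.0002 -0.0001 -1.    ] F [ 0.4953 -0.7075 -0.7   ]
wrist ['pixels', 'K', 'world_from_camera']
```

View pics/w2.png

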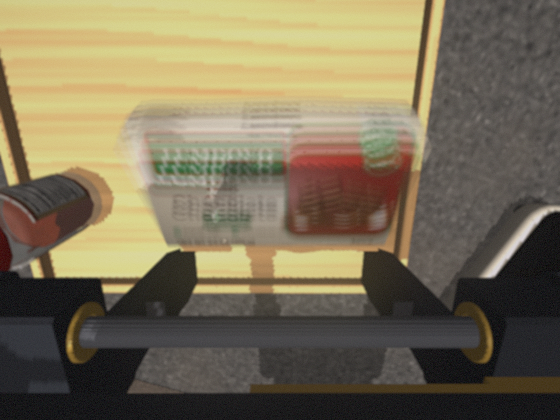

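The packet is falling over forward. I'll back off and check how it landed.

```bash
python3 -m creep '1 -.056 -.021 0 0 0 0;1 -.056 -.021 0 0 0 0;1 -.056 -.021 0 0 0 0;1 0 0 0 0 0 0;1 0 0 0 0 0 0;1 0 0 0 0 0 0'
python3 -c 'from h import *; st(); grab("wrist","w3.png")'
```

```text
time_s: 5.0
eef_pos: [0.475, 0.1981, 0.0871]
ee_rot: [-0.0, 0.985, 0.172, 0.001]
ft_force: [-0.2, 0.1, 0.8]
finger_gap: 0.0883
finger_force: 0.0
t 5.0 world [0.475  0.1981 0.0871] tray [-0.0904 -0.0479] yaw 0.34653556480204123 z [ 0.001   0.0004 -1.    ] F [-0.2225  0.1141  0.834 ]
wrist ['pixels', 'K', 'world_from_camera']
```

View pics/w3.png

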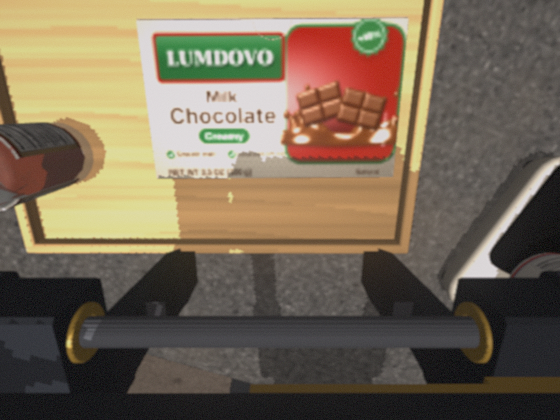

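The packet lies flat, with near corners at about (158,178) and (393,177), and far corners at (137,20) and (408,18).

Run:
```python
from h import *
t=np.load('tray.npz')
for u,v,z in [(158,178,.036),(393,177,.036),(408,18,.036),(137,20,.036),(25,252,.018),(408,250,.018)]:
    p=ray('w3.png',u,v,z); print((p[:2]-t['c'])@t['R'])
```

```text
[-0.0534  0.0297]
[-0.0537 -0.1238]
[ 0.0373 -0.1226]
[0.0372 0.0302]
[-0.1145  0.1466]
[-0.1146 -0.1482]
```

```bash
python3 -m creep '1 .023 .0086 0 0 0 .0009;1 0 0 -.12 0 0 0;1 0 0 -.12 0 0 0;1 0 0 -.1 0 0 0;1 0 0 0 0 0 0;1 .047 .0173 0 0 0 0;1 .047 .0173 0 0 0 0;1 .028 .0104 0 0 0 0;1 .028 .0104 0 0 0 0;1 .028 .0104 0 0 0 0;1 .028 .0104 0 0 0 0;1 0 0 0 0 0 0'
python3 -c 'from h import *; st()'
```

```text
time_s: 6.25
eef_pos: [0.5216, 0.2153, 0.019]
ee_rot: [-0.0, 0.985, 0.175, 0.001]
ft_force: [-0.5, 0.4, 0.8]
finger_gap: 0.0881
finger_force: 0.0
t 6.25 world [0.5216 0.2153 0.019 ] tray [-0.0407 -0.0478] yaw 0.35224692742791225 z [ 0.0012  0.0004 -1.    ] F [-0.492   0.4056  0.7999]
```

```bash
python3 -m creep '1 .028 .0104 0 0 0 0;1 .028 .0104 0 0 0 0;1 .028 .0104 0 0 0 0;1 .028 .0104 0 0 0 0;1 .028 .0104 0 0 0 0;1 .028 .0104 0 0 0 0;1 .028 .0104 0 0 0 0;1 .01 .0037 0 0 0 0;1 0 0 0 0 0 0'
python3 -c 'from h import *; st(); grab("wrist","w4.png")'
```

```text
time_s: 7.15
eef_pos: [0.5622, 0.2304, 0.0187]
ee_rot: [-0.0, 0.985, 0.175, 0.0]
ft_force: [0.1, -0.0, 0.4]
finger_gap: 0.0884
finger_force: 0.0
t 7.15 world [0.5622 0.2304 0.0187] tray [ 0.0026 -0.0477] yaw 0.3521024832706267 z [ 0.0003  0.0001 -1.    ] F [ 0.1456 -0.0441  0.427 ]
wrist ['pixels', 'K', 'world_from_camera']
```

View pics/w4.png

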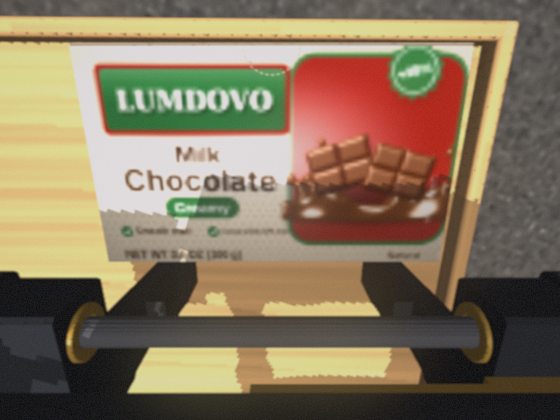

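The packet is square to the far rim and a few mm short: its leading edge is at v≈44 and the rim at v≈38. I'll push on slowly and watch the force.

```bash
python3 -m creep '1 .0094 .0035 0 0 0 0;1 .0094 .0035 0 0 0 0;1 .0094 .0035 0 0 0 0;1 0 0 0 0 0 0'; python3 -c 'from h import *; st()'
python3 -m creep '1 .0047 .0017 0 0 0 0;1 0 0 0 0 0 0'
```

```text
time_s: 7.6
eef_pos: [0.5671, 0.2323, 0.0186]
ee_rot: [0.0, 0.985, 0.175, -0.0]
ft_force: [-0.8, 0.2, 0.2]
finger_gap: 0.0885
finger_force: 0.6
t 7.6 world [0.5671 0.2323 0.0186] tray [ 0.0079 -0.0476] yaw 0.352020135040236 z [-0.0008 -0.0002 -1.    ] F [-0.7524  0.2192  0.2451]
time_s: 7.8
eef_pos: [0.5672, 0.2323, 0.0185]
ee_rot: [0.0, 0.985, 0.175, -0.001]
ft_force: [-5.4, -1.1, 3.4]
finger_gap: 0.0885
finger_force: 2.6
```

```bash
python3 -m creep '1 .0047 .0017 0 0 0 0;1 .0047 .0017 0 0 0 0;1 0 0 0 0 0 0;1 0 0 0 0 0 0;1 0 0 0 0 0 0'
python3 -c 'from h import *; st(); grab("wrist","w5.png")'
```

```text
time_s: 8.3
eef_pos: [0.5673, 0.2324, 0.0182]
ee_rot: [0.0, 0.985, 0.175, -0.003]
ft_force: [-9.4, -2.9, 6.5]
finger_gap: 0.0882
finger_force: 4.9
t 8.3 world [0.5673 0.2324 0.0182] tray [ 0.008  -0.0475] yaw 0.35147313347548814 z [-0.0059 -0.0019 -1.    ] F [-9.366  -2.9079  6.4787]
wrist ['pixels', 'K', 'world_from_camera']
```

View pics/w5.png

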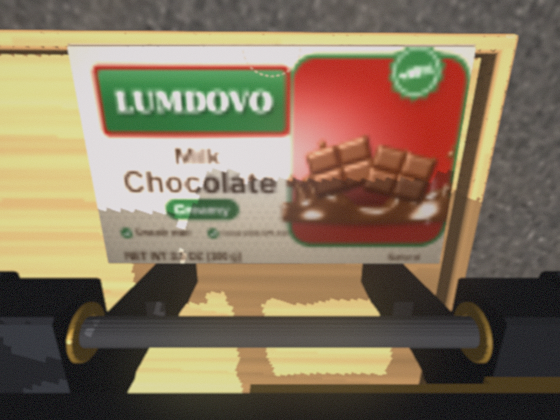

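The packet is flush. Its leading edge (v≈46) meets the rim along its whole length with no gap, at about 10 N of push. I'll back off straight, rise, and take a last look.

```bash
python3 -m creep '1 -.023 -.0086 0 0 0 0;1 -.047 -.0173 0 0 0 0;1 -.047 -.0173 0 0 0 0;1 0 0 .1 0 0 0;1 0 0 .2 0 0 0;1 0 0 .2 0 0 0;1 0 0 0 0 0 0;1 0 0 0 0 0 0'
python3 -c 'from h import *; st(); grab("wrist","w6.png")'
```

```text
time_s: 9.15
eef_pos: [0.5476, 0.2249, 0.1203]
ee_rot: [-0.0, 0.985, 0.175, 0.002]
ft_force: [-0.2, -0.0, 0.3]
finger_gap: 0.0883
finger_force: 0.0
t 9.15 world [0.5476 0.2249 0.1203] tray [-0.013  -0.0477] yaw 0.3523250547252977 z [ 0.0035  0.0012 -1.    ] F [-0.2119 -0.0301  0.3071]
wrist ['pixels', 'K', 'world_from_camera']
```

View pics/w6.png

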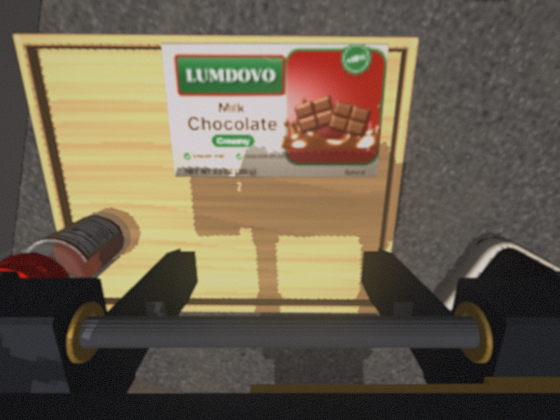

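The packet lies flat against the far rim (leading edge from (162,45) to (388,45)). The jar is still standing and the gripper is clear of everything.

```bash
python3 -c 'from rig import *; print(hand_in())'
```

```text
the job is handed in; nothing more can be done
None
```

The packet was tipped over away from the robot and pushed flush against the tray's far rim; in the last picture it lies flat there with the jar still standing and the gripper clear, and I handed the job in at about 9 s (no verdict was returned).

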